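# Reset the tripped breaker of the bench socket box and snap its flap shut

### The arm

A 7-joint arm with a two-finger parallel gripper is mounted at the origin on the work surface. World frame = base frame: x ahead of the robot, y to its left, z up, the work surface at z = 0. Lengths are in m, angles in rad, forces in N, time in s.
With the tool pointing down it reaches from about 0.4 to 0.85 m from the base axis. Payload 4.5 kg.
Tool frame: the origin (TCP) lies between the finger pads; the fingertips stand 11 mm ahead of it and the grasp point (between the pads) lies 8 mm behind it (r.tip_reach is the distance from the TCP to the fingertips, in m); x points along the fingers, y is the direction in which the jaws open and shut, and the axes are right-handed (so a half turn about x gives the same grasp; the last joint's range is limited). The gripper opens to 88 mm and grips with 3 to 60 N. Pads are 18 mm wide; open, the fingers measure 123 mm over their backs; the gripper's body (75 mm by 187 mm) begins 45 mm behind the grasp point.
Start: joints at [-1.22, 0.689, -0.195, 1.565, 0.157, 0.902, -0.215], TCP at [0.195, 0.594, 0.25] pointing down, gripper open.
Joint ranges: [-3.01, 3.01], [-0.46, 2.08], [-1.47, 1.51], [0.13, 2.56], [-1, 4.14], [0.04, 2.09], [-2.66, 2.66]. Speed limits (rad/s): [2.57, 2.57, 3.14, 3.14, 3.14, 3.14, 3.14].

### API

Orientations are given as a unit quaternion [x, y, z, w].
In Python, from plant import r gives the robot as it stands.
- The arm moves only by the tool drive_tool, never from a script. Its argument "deltas" is a list of rows, each a list of 3 entries, a list of its own where there are three numbers: the turn, a rotation vector about the tool's x, y, z in degrees, then the shift along the tool's x, y, z in cm, then the finger opening in cm, from 0 to 8.81. A call has 1 to 12 rows; each row shifts and turns the commanded pose from where the row before left it, along the tool's axes as they then stand; what a row does not reach is not made up. A row lasts 1/12 s, in which the tool goes at most 41.7 mm and 7.16 degrees, less where a joint would pass 70% of its speed; a pose out of reach is approached as far as the arm can. A call is refused whole if a number of a shift passes 4.17 or a number of a turn 7.16, either way. A call with a gripper value outside its range is refused whole. The fingers move at their own pace and stop on an object; "force" is the grip in N (left out, the last holds). Time passes only in rows, so rows that do not move let the fingers close. It gives the time, the measured TCP pose, the force and the opening at its end, in the units of the state.
- r.get_state(): the state, without advancing time (a new reading comes with each control period).
- r.snapshot(name): name is "scene" or "top"; returns a dict with "color" (384x512x3 uint8, red, green, blue), "fov_y" (degrees; the focal length in pixels is half the picture's height over the tangent of half this angle, whatever the lens; pixels are square), "cx", "cy" (the principal point, pixels), "extrinsics" (4x4, takes a point from world to camera coordinates). Camera axes: x right, y up, looking along -z (the intrinsics and any distortion apply to the point x, -y, -z); pixel columns grow to the right and rows downward; lengths in m; the calibration is good to about 2 mm. A picture is of the moment at which its call begins. There is no depth.
- r.finish_job(): hands the job in, once; it reports no verdict.
The state is a dict: "clock": time; "q": joint angles; "qd": joint speeds; "joint_torque": joint torques, N m; "tool_pos": TCP position; "eef_rot": TCP orientation; "contact_force": force on the tool from outside, world axes, zero at the start; "moment": the same for the moment, N m; "opening": opening from 0.0 (shut) to 1.0 (fully open).
Only numpy, scipy, OpenCV 4.12 (cv2) and the standard library are available. Lean on these libraries where they do the work, as an engineer would, in place of code of your own. Each camera call takes 0.05 s, during which the arm holds its last target. There are 200 camera calls.

### The job

A breaker of the bench's socket box has tripped: its button stands up higher than the other two. Press that button down, feeling for the snap, until it stays in by itself; then swing the clear flap shut over the breakers and press it down until its catch snaps. Press gently, with no more force than about 20 N on the button or the flap, do not press the two other breakers, and leave the things standing around where they are.

Things in the scene. Friction and masses are not known exactly. Their poses are not given: they have to be found in the camera images.
- box: Grey socket box fixed on the bench, 220 (x) x 250 (y) x 70 mm high; origin at the centre of its underside, z up, -x is its front, towards the robot. Its flat top panel is at z = 70 mm. Two flush round sockets lie in the front part; a row of three breakers lies along y at x = 8 mm, at y = -46, 0 and 46 mm in any order. A clear flap hinged behind them starts open.
- tripped: The tripped breaker. Origin on the panel surface, on the button's axis; z up. A round collar 29 mm wide, 1.5 mm high, and in it a round black push button 19 mm wide with a pale shank. Breakers are seated to different depths: popped out, this button's top stands 9.5 to 19.5 mm above the origin; how much is not measured and must be felt.
- reset_button (a joint): How far the tripped button is pressed down: 0 popped out, 0.0065 m fully in. Over-centre: resistance starts at about 4 N, peaks at 7 to 8 N near 1.5 mm, then falls to nothing at 4.5 mm, from where the button pulls itself down to its rigid stop at 6.5 mm and stays in; let go before 4.5 mm and it springs out again.
- breaker_b: One of the two breakers that have not tripped: same collar, its button's top only 3.5 mm above its origin, which is on the panel surface on the button's axis. Rigid; not to be pressed.
- breaker_c: The other breaker that has not tripped; as breaker_b.
- flap (a joint): Opening angle of the flap: 0 shut and snapped; starts at 1.7 to 1.95 rad, leaning back a little, away from the robot; limit 2.0. Stiff hinge (0.035 N m): it stays where left. From about 0.11 rad down a spring catch under the tab resists, peaking at about 9 N at the tab near 0.09 rad; past 0.05 rad it snaps and pulls the flap onto its rigid stop.
- flap_hinge (a point): Middle of the hinge line, which runs along the box's y axis, 18 mm above the panel at x = 55 mm of the box; a hinge block 18 mm high, 150 mm wide, stands right behind it (x = 62 to 68 mm). Axes turn with the flap: it extends along -x, z is its outer face. Clear plate with grey edges, 150 mm wide (y), 66 mm long, 3 mm thick, mid-plane on the hinge line.
- flap_tab (a point): Point on the outer face of the grey tab in the middle of the flap's free edge. The tab is 40 mm wide (y), 4 mm thick, and ends 84 mm from the hinge line; this point is 74 mm from it. z is normal to the flap, up when shut; then this point is 20 mm above the panel: press here, straight down.
- tumbler: Glass tumbler standing on the bench, 66 mm wide, 150 mm high; origin at the centre of its foot. Bystander.
- pot: Dark cooking pot from a rice cooker, 210 mm wide, 120 mm high; origin at the centre of its foot. Bystander.
- screwdriver: Screwdriver lying on the bench. Bystander.
- meter_case: Closed blue case 110 x 170 x 40 mm lying on the bench; origin at the centre of its underside. Bystander.
- catch_block (a point): Centre of the top of the grey catch block on the panel, 12 (x) x 34 (y) x 14 mm high, in front of the shut flap's tab. Fixed; its spring catch faces the tab.

How it is judged:
By the outcome, as a careful person would: the job done as asked, in the order asked, and still so for the second after the job is handed in, with the robot touching nothing.
It also fails if it takes over 72 s, if anything falls off the work surface, if the arm or the gripper's body presses on something with over 40 N, if the wrist force passes 120 N, or if a joint passes its speed limit or range.

## Working session

There is one attempt and no reset: what is moved stays moved. The work goes in short steps, Python scripts to look and compute and a tool call to move; the robot and the scene stay as the last step left them, time stands still between calls to the robot, and variables do not carry over. Pictures are saved under pics/ and viewed, about 8 in all and at most 12, crops included, and the job is handed in when it is done.

Besides the shell and the picture viewer there is one more tool, called after "Call:" as a command line: name --argument value ..., lists and objects as JSON in quotes. drive_tool: Moves the arm, as the interface text tells. Its arguments: {"type":"object","properties":{"deltas":{"type":"array","items":{"type":"array"}},"force":{"type":"number"}},"required":["deltas"]}

```bash
ls; mkdir -p pics
python3 - <<'E'
from plant import r
import cv2,pickle
s=r.get_state(); print({k:s[k] for k in('clock','tool_pos','eef_rot','contact_force','opening')},r.tip_reach)
for n in('scene','top'):
    d=r.snapshot(n); print(n,d['fov_y'],d['cx'],d['cy'],d['extrinsics'],[k for k in d])
    pickle.dump(d,open(n+'.pkl','wb')); cv2.imwrite(f'pics/{n}0.png',cv2.resize(d['color'][:,:,::-1],None,fx=1.5,fy=1.5))
E
```

```text
pics
{'clock': 0.0, 'tool_pos': array([0.19454939, 0.59330921, 0.24892151]), 'eef_rot': array([ 0.11086117,  0.69832251, -0.11214497,  0.69819695]), 'contact_force': array([ 0.27837452, -0.5850814 ,  0.17551798]), 'opening': 1.0012959703684639} 0.011
scene 47.9562373530529 250.01492596759277 195.59509651626465 [[-0.73360151  0.67947228 -0.01209334  0.43404862]
 [-0.46724621 -0.49138717  0.73499635  0.23416673]
 [ 0.49346713  0.544845    0.67796321 -1.84908913]
 [ 0.          0.          0.          1.        ]] ['color', 'fov_y', 'cx', 'cy', 'extrinsics']
top 54.54075754742581 261.28367092962304 187.17386434678866 [[-0.00823827 -0.9998855  -0.01269301  0.03114787]
 [ 0.98677792 -0.0101837   0.16175794 -0.60725009]
 [-0.16186868 -0.01119257  0.98674883 -1.00585878]
 [ 0.          0.          0.          1.        ]] ['color', 'fov_y', 'cx', 'cy', 'extrinsics']
```

View pics/scene0.png

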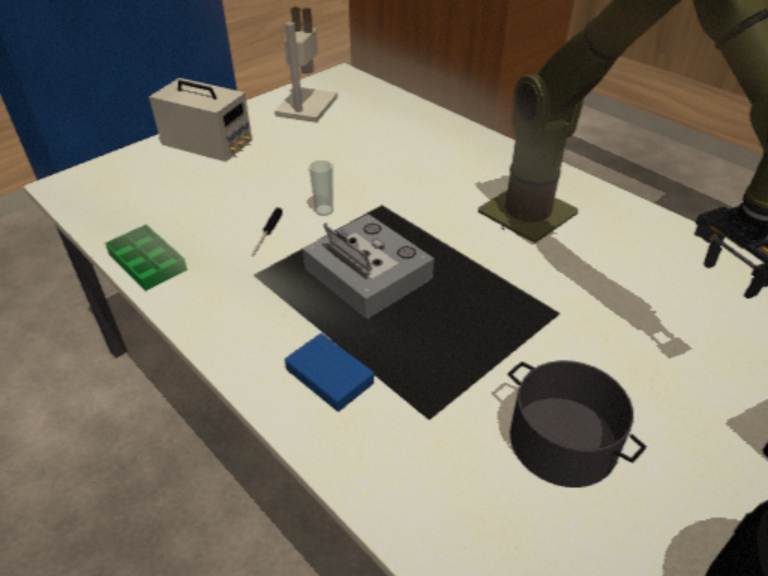

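View pics/top0.png

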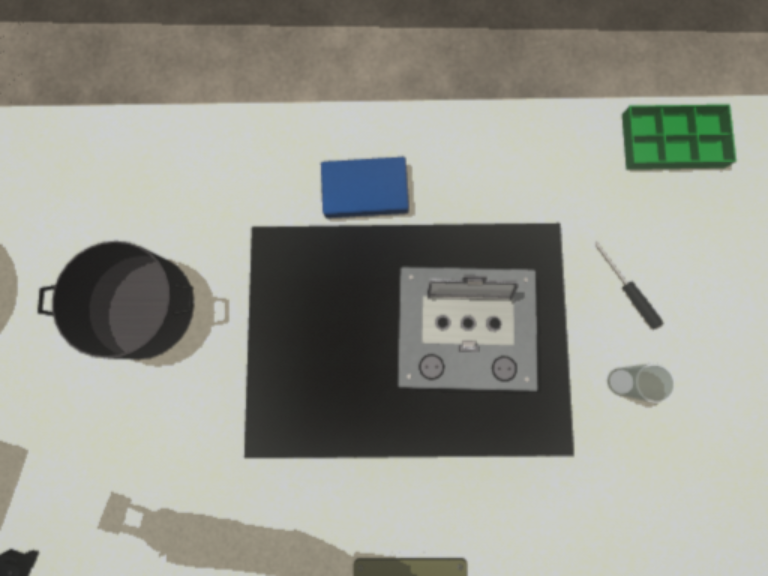

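The scene view (from behind the box) shows the flap leaning back. In the top view (1.5x), the panel spans about (400,267) to (537,390), and the breakers are at (443,323), (468,323) and (494,323). Next I'll enlarge both views.

```bash
cat > h.py <<'E'
import numpy as np,cv2
def cam(d):
    f=192/np.tan(np.radians(d['fov_y']/2)); E=d['extrinsics']; return f,E[:3,:3],E[:3,3]
def ray(d,u,v):
    f,R,t=cam(d); c=np.array([(u-d['cx'])/f,-(v-d['cy'])/f,-1]); return -R.T@t,R.T@c
def onz(d,u,v,z):
    o,k=ray(d,u,v); return o+k*(z-o[2])/k[2]
def proj(d,p):
    f,R,t=cam(d); c=R@np.asarray(p)+t; return d['cx']+f*c[0]/-c[2], d['cy']+f*c[1]/c[2]
def crop(d,u0,u1,v0,v1,s,name):
    im=cv2.resize(d['color'][v0:v1,u0:u1,::-1],None,fx=s,fy=s,interpolation=cv2.INTER_CUBIC); cv2.imwrite(name,im)
E
python3 - <<'E'
import pickle,numpy as np,cv2
from h import *
T=pickle.load(open('top.pkl','rb'));S=pickle.load(open('scene.pkl','rb'))
a=cv2.resize(T['color'][172:268,260:364,::-1],None,fx=7,fy=6,interpolation=cv2.INTER_CUBIC)
crop(T,260,364,172,266,6,'pics/t1.png'); crop(S,198,294,136,214,8,'pics/s1.png')
print(ray(T,0,0)[0],ray(S,0,0)[0])
for u,v in [(401,267),(536,269),(537,390),(398,388)]: print(onz(T,u/1.5,v/1.5,.07))
for u in(443,468,494): print(onz(T,u/1.5,323/1.5,.075))
E
```

```text
[0.43666055 0.0137021  1.09115286] [1.34029695 0.82760948 1.08675181]
[0.62992628 0.00819768 0.07      ]
[ 0.62349567 -0.24180692  0.07      ]
[ 0.40346767 -0.23262429  0.07      ]
[0.4089455  0.01598524 0.07      ]
[ 0.5245581  -0.06701396  0.075     ]
[ 0.52413389 -0.1124005   0.075     ]
[ 0.52369321 -0.15954788  0.075     ]
```

View pics/t1.png

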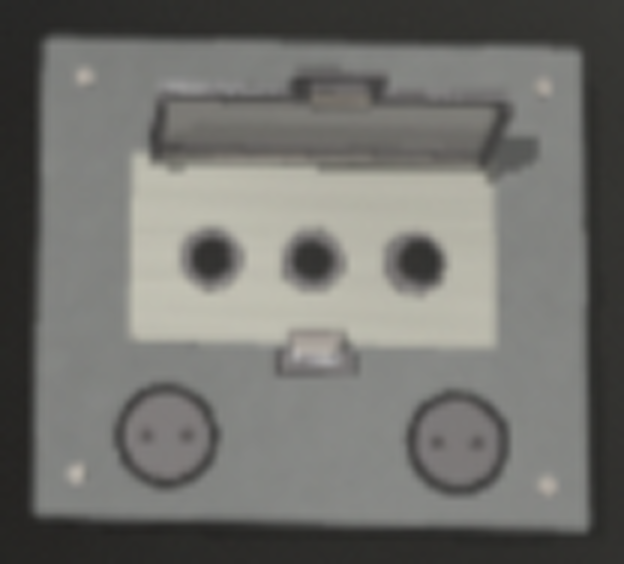

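View pics/s1.png

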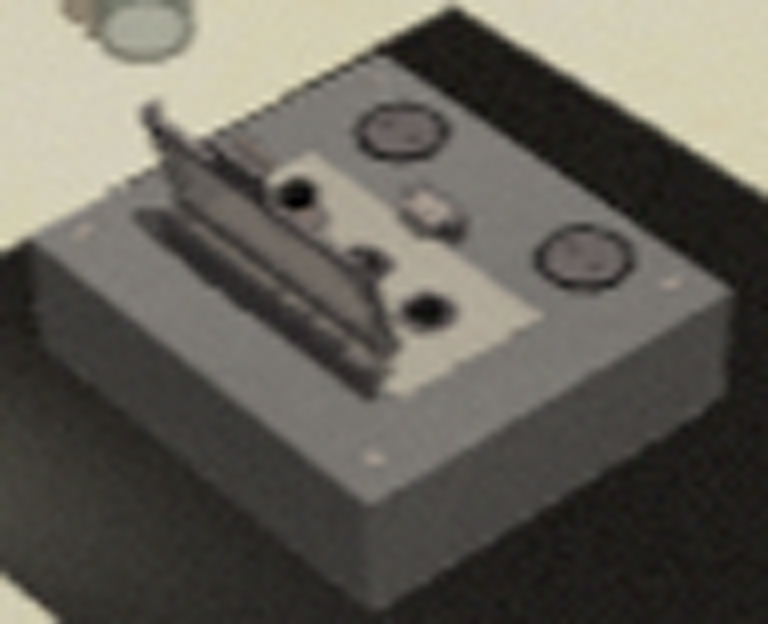

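Breakers in the top crop: the right button's black disc (421,262) is shifted outward from its collar (414,264). The left (212,258) and middle (313,257) are nearly concentric. In the scene crop the far button (297,193) stands off its collar (about 310,210), while the near one (428,310) is concentric. So the tripped breaker is probably the one at box y=-46. I'll fit the box pose and check this.

Run:
```python
import pickle,numpy as np
from scipy.optimize import least_squares
from h import *
T=pickle.load(open('top.pkl','rb'));S=pickle.load(open('scene.pkl','rb'))
tp=lambda x,y:((x+.5)/6-.5+260,(y+.5)/6-.5+172)
sp=lambda x,y:((x+.5)/8-.5+198,(y+.5)/8-.5+136)
C=np.array([[.11,.125,.07],[.11,-.125,.07],[-.11,-.125,.07],[-.11,.125,.07]])
to=[tp(43,38),tp(582,48),tp(588,532),tp(34,517)]
so=[sp(373,503),sp(33,238),sp(385,57),sp(733,292)]
def W(p,c):
    a=p[2];return np.array([p[0]+np.cos(a)*c[0]-np.sin(a)*c[1],p[1]+np.sin(a)*c[0]+np.cos(a)*c[1],c[2]])
def res(p,which):
    o=[]
    for c,a,b in zip(C,to,so):
        w=W(p,c)
        if 't' in which:o+=list(np.subtract(proj(T,w),a))
        if 's' in which:o+=list(np.subtract(proj(S,w),b))
    return np.array(o)
for w in('t','s','ts'):
    p=least_squares(res,[.515,-.113,0],args=(w,)).x; print(w,p,np.round(res(p,w),1))
np.save('box.npy',p)
for y in(.046,0,-.046):
    for h in(0,.0035,.0095,.0195):
        w=W(p,[.008,y,.07+h]); a=proj(T,w);b=proj(S,w)
        print(y,h,np.round([(a[0]-260+.5)*6-.5,(a[1]-172+.5)*6-.5,(b[0]-198+.5)*8-.5,(b[1]-136+.5)*8-.5],0),w.round(4))
for th in(1.7,1.8,1.9):
  for y in(-.075,.075,-.02,.02):
    L=.066 if abs(y)>.03 else .084
    w=W(p,[.055-L*np.cos(th),y,.088+L*np.sin(th)]);a=proj(T,w);b=proj(S,w)
    print(th,y,np.round([(a[0]-260+.5)*6-.5,(a[1]-172+.5)*6-.5,(b[0]-198+.5)*8-.5,(b[1]-136+.5)*8-.5],0),w.round(4))
# blob centroids of black discs in top
g=cv2.cvtColor(T['color'],cv2.COLOR_RGB2GRAY)
for u,v in[(212,258),(313,257),(421,262)]:
    cx,cy=[int(round(q)) for q in tp(u,v)];s=np.clip(90-g[cy-6:cy+7,cx-6:cx+7].astype(float),0,None);Y,X=np.mgrid[cy-6:cy+7,cx-6:cx+7]
    print('blob',((X*s).sum()/s.sum()-260+.5)*6,((Y*s).sum()/s.sum()-172+.5)*6)
```

```text
t [ 0.51682625 -0.11128308 -0.0325845 ] [-0.1 -0.2  0.   0.   0.4 -0.  -0.4  0.2]
s [ 0.51247036 -0.11195613 -0.03426772] [-0.1  0.6 -0.4 -0.2  0.  -0.4  0.5 -0.1]
ts [ 0.5156774  -0.11107444 -0.03284189] [-0.2  0.2 -0.5  1.1 -0.   0.5 -1.   0.3  0.4  0.4 -0.5 -0.  -0.5  0.6
  0.   0.3]
0.046 0 [210. 262. 427. 322.] [ 0.5252 -0.0654  0.07  ]
0.046 0.0035 [211. 261. 427. 316.] [ 0.5252 -0.0654  0.0735]
0.046 0.0095 [212. 260. 427. 306.] [ 0.5252 -0.0654  0.0795]
0.046 0.0195 [213. 258. 427. 289.] [ 0.5252 -0.0654  0.0895]
0 0 [311. 264. 362. 274.] [ 0.5237 -0.1113  0.07  ]
0 0.0035 [312. 264. 362. 268.] [ 0.5237 -0.1113  0.0735]
0 0.0095 [313. 263. 362. 258.] [ 0.5237 -0.1113  0.0795]
0 0.0195 [316. 261. 361. 241.] [ 0.5237 -0.1113  0.0895]
-0.046 0 [412. 267. 299. 228.] [ 0.5222 -0.1573  0.07  ]
-0.046 0.0035 [413. 266. 299. 222.] [ 0.5222 -0.1573  0.0735]
-0.046 0.0095 [415. 265. 299. 212.] [ 0.5222 -0.1573  0.0795]
-0.046 0.0195 [419. 263. 298. 196.] [ 0.5222 -0.1573  0.0895]
1.7 -0.075 [512. 121. 157. 105.] [ 0.5767 -0.1881  0.1534]
1.7 0.075 [158. 113. 372. 261.] [ 0.5816 -0.0382  0.1534]
1.7 -0.02 [389. 106. 227. 130.] [ 0.5808 -0.1332  0.1713]
1.7 0.02 [292. 104. 285. 171.] [ 0.5821 -0.0932  0.1713]
1.8 -0.075 [512. 106. 146. 113.] [ 0.5832 -0.1883  0.1523]
1.8 0.075 [158.  98. 360. 269.] [ 0.5881 -0.0384  0.1523]
1.8 -0.02 [388.  87. 213. 140.] [ 0.5891 -0.1335  0.1698]
1.8 0.02 [292.  85. 270. 182.] [ 0.5904 -0.0935  0.1698]
1.9 -0.075 [511.  92. 135. 121.] [ 0.5895 -0.1885  0.1505]
1.9 0.075 [158.  84. 349. 279.] [ 0.5944 -0.0386  0.1505]
1.9 -0.02 [387.  69. 199. 152.] [ 0.5971 -0.1338  0.1675]
1.9 0.02 [291.  67. 256. 194.] [ 0.5984 -0.0938  0.1675]
blob 210.9635666347075 257.95110258868647
blob 312.49845201238395 260.2941176470588
blob 419.8396946564885 261.43765903307883
```

Both views confirm the tripped breaker is at box y=-46: world about (0.523,-0.157), with its top roughly 18 mm above the panel. The flap angle is about 1.82. Next I'll plan the transit.

```bash
cat > st.py <<'E'
import sys,numpy as np
from scipy.spatial.transform import Rotation as Ro
from plant import r
# usage: st.py x y z yaw : remaining shift in tool axes (cm) and turn (deg); goal = fingertip centre, tool x down, jaw along box y
s=r.get_state(); R=Ro.from_quat(s['eef_rot']); M=R.as_matrix(); t=s['tool_pos']+.011*M[:,0]
print('t',round(s['clock'],2),'tip',t.round(4),'F',np.round(s['contact_force'],1),'open',round(s['opening'],2)); print(M.round(3))
if len(sys.argv)>3:
    g=np.array(sys.argv[1:4],float); a=-.033; y=np.array([-np.sin(a),np.cos(a),0]); x=np.array([0,0,-1.])
    if M[:,1]@y<0:y=-y
    G=np.c_[x,y,np.cross(x,y)]; gt=g-.011*x
    print('turn tool deg',Ro.from_matrix(M.T@G).as_rotvec(degrees=True).round(2),'shift now cm',(M.T@(gt-s['tool_pos'])*100).round(2),'shift after turn cm',(G.T@(gt-s['tool_pos'])*100).round(2))
E
python3 st.py .523 -.157 .2
```

```text
t 0.1 tip [0.1946 0.5934 0.238 ] F [-0.1 -0.5  0.1] open 1.0
[[-0.     0.311  0.95 ]
 [-0.002  0.95  -0.311]
 [-1.    -0.002  0.   ]]
turn tool deg [-1.626e+01 -1.000e-02  9.000e-02] shift now cm [  3.9  -61.07  54.58] shift after turn cm [  3.8  -73.91  35.3 ]
```

Call:
drive_tool --deltas '[[[-5.4,0,0],[0,0,0],0],[[-5.4,0,0],[0,0,0],0],[[-5.4,0,0],[0,0,0],0],[[0,0,0],[0,-3,1.4],0],[[0,0,0],[0,-3,1.4],0],[[0,0,0],[0,-3,1.4],0],[[0,0,0],[0,-3,1.4],0],[[0,0,0],[0,-3,1.4],0],[[0,0,0],[0,-3,1.4],0],[[0,0,0],[0,-3,1.4],0],[[0,0,0],[0,-3,1.4],0],[[0,0,0],[0,-3,1.4],0]]' --force 20

```text
clock: 1.1
tool_pos: [0.3117, 0.3181, 0.2496]
eef_rot: [0.012, 0.707, -0.012, 0.707]
contact_force: [0.9, 0.6, -0.7]
opening: 0.118
```

Call:
drive_tool --deltas '[[[0,0,0],[0,-3,1.4],0],[[0,0,0],[0,-3,1.4],0],[[0,0,0],[0,-3,1.4],0],[[0,0,0],[0,-3,1.4],0],[[0,0,0],[0,-3,1.4],0],[[0,0,0],[0,-3,1.4],0],[[0,0,0],[0,-3,1.4],0],[[0,0,0],[0,-3,1.4],0],[[0,0,0],[0,-3,1.4],0],[[0,0,0],[0,-3,1.4],0],[[0,0,0],[0,-3,1.4],0],[[0,0,0],[0,-3,1.4],0]]'

```text
clock: 2.1
tool_pos: [0.4672, -0.0475, 0.2495]
eef_rot: [0.012, 0.707, -0.012, 0.707]
contact_force: [0.3, 0.7, 1.0]
opening: 0.005
```

```bash
python3 st.py .523 -.157 .12
```

```text
t 2.1 tip [ 0.4672 -0.0475  0.2385] F [0.3 0.7 1. ] open 0.01
[[-0.001  0.034  0.999]
 [ 0.     0.999 -0.034]
 [-1.     0.    -0.001]]
turn tool deg [-0.07 -0.03 -0.  ] shift now cm [ 11.85 -10.76   5.96] shift after turn cm [ 11.85 -10.76   5.94]
```

Call:
drive_tool --deltas '[[[0,0,0],[0,-2.69,1.49],0],[[0,0,0],[0,-2.69,1.49],0],[[0,0,0],[0,-2.69,1.49],0],[[0,0,0],[0,-2.69,1.49],0],[[0,0,0],[0,0,0],0],[[0,0,0],[3,0,0],0],[[0,0,0],[3,0,0],0],[[0,0,0],[3,0,0],0],[[0,0,0],[2.5,0,0],0],[[0,0,0],[0,0,0],0],[[0,0,0],[0,0,0],0],[[0,0,0],[0,0,0],0]]'

```text
clock: 3.1
tool_pos: [0.5237, -0.1551, 0.1358]
eef_rot: [0.012, 0.706, -0.012, 0.708]
contact_force: [-0.5, -0.5, 0.4]
opening: 0.007
```

```bash
python3 st.py .523 -.157 .09
python3 - <<'E'
from plant import r
from h import *
import pickle
S=r.snapshot('scene');T=r.snapshot('top')
a=cv2.resize(S['color'][116:214,190:300,::-1],None,fx=5,fy=5,interpolation=cv2.INTER_CUBIC)
cv2.imwrite('pics/s2.png',a)
E
```

```text
t 3.1 tip [ 0.5237 -0.1551  0.1248] F [-0.5 -0.5  0.4] open 0.01
[[ 0.001  0.034  0.999]
 [-0.     0.999 -0.034]
 [-1.     0.     0.001]]
turn tool deg [-0.04  0.08 -0.  ] shift now cm [ 3.48 -0.2  -0.07] shift after turn cm [ 3.48 -0.2  -0.06]
```

View pics/s2.png

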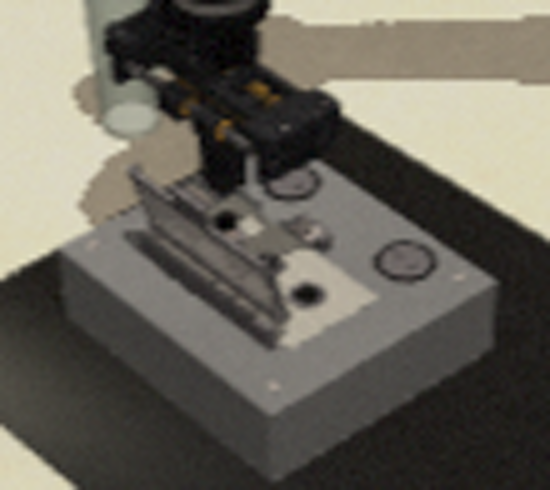

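The closed fingers (tip about (228,190)) stand above the tripped button (226,220), clear of the flap. I'll descend now.

Call:
drive_tool --deltas '[[[0,0,0],[1,-0.2,0],0],[[0,0,0],[1,0,0],0],[[0,0,0],[0.6,0,0],0],[[0,0,0],[0,0,0],0],[[0,0,0],[0.1,0,0],0],[[0,0,0],[0.1,0,0],0],[[0,0,0],[0.1,0,0],0],[[0,0,0],[0.1,0,0],0],[[0,0,0],[0.1,0,0],0],[[0,0,0],[0.1,0,0],0],[[0,0,0],[0,0,0],0],[[0,0,0],[0,0,0],0]]'

```text
clock: 4.2
tool_pos: [0.5231, -0.1572, 0.1034]
eef_rot: [0.012, 0.707, -0.012, 0.707]
contact_force: [-1.6, 0.5, 5.4]
opening: 0.004
```

Call:
drive_tool --deltas '[[[0,0,0],[0.05,0,0],0],[[0,0,0],[0.05,0,0],0],[[0,0,0],[0,0,0],0]]'

```text
clock: 4.45
tool_pos: [0.5231, -0.1572, 0.1023]
eef_rot: [0.012, 0.707, -0.012, 0.707]
contact_force: [-1.5, 1.0, 4.8]
opening: 0.008
```

Call:
drive_tool --deltas '[[[0,0,0],[0.05,0,0],0],[[0,0,0],[0.05,0,0],0],[[0,0,0],[0,0,0],0]]'

```text
clock: 4.7
tool_pos: [0.5229, -0.1573, 0.1005]
eef_rot: [0.012, 0.707, -0.012, 0.707]
contact_force: [-0.6, -0.9, -0.5]
opening: 0.003
```

Call:
drive_tool --deltas '[[[0,0,0],[0.05,0,0],0],[[0,0,0],[0.05,0,0],0],[[0,0,0],[0,0,0],0]]'

```text
clock: 4.95
tool_pos: [0.5229, -0.1573, 0.0996]
eef_rot: [0.012, 0.707, -0.012, 0.707]
contact_force: [-0.1, -0.4, 0.4]
opening: 0.002
```

Call:
drive_tool --deltas '[[[0,0,0],[0.05,0,0],0],[[0,0,0],[0.05,0,0],0],[[0,0,0],[0,0,0],0]]'

```text
clock: 5.2
tool_pos: [0.523, -0.1573, 0.0995]
eef_rot: [0.012, 0.707, -0.012, 0.707]
contact_force: [-2.1, -0.1, 7.9]
opening: 0.008
```

I felt the snap: force rose to 5 N, fell to 0, then met a rigid stop at TCP z=0.0995 with 8 N. I'll lift off and check.

Call:
drive_tool --deltas '[[[0,0,0],[-1,0,0],0],[[0,0,0],[-3,0,0],0],[[0,0,0],[-3,0,0],0],[[0,0,0],[-3,0,0],0],[[0,0,0],[-3,0,0],0],[[0,0,0],[0,0,4],0],[[0,0,0],[0,0,4],0],[[0,0,0],[0,0,4],0],[[0,0,0],[0,0,4],0],[[0,0,0],[0,0,0],0],[[0,0,0],[0,0,0],0]]'

```text
clock: 6.12
tool_pos: [0.6841, -0.1619, 0.2279]
eef_rot: [0.012, 0.707, -0.011, 0.707]
contact_force: [-0.6, 0.4, 0.2]
opening: 0.003
```

```bash
python3 st.py .655 -.118 .15
python3 - <<'E'
from plant import r
from h import *
S=r.snapshot('scene');T=r.snapshot('top')
a=cv2.resize(S['color'][136:196,210:290,::-1],None,fx=5,fy=5,interpolation=cv2.INTER_CUBIC)
b=cv2.resize(T['color'][172:232,270:350,::-1],None,fx=5,fy=5,interpolation=cv2.INTER_CUBIC)
cv2.imwrite('pics/st3.png',np.hstack([a,b]))
E
```

```text
t 6.12 tip [ 0.6841 -0.1619  0.2169] F [-0.6  0.4  0.2] open 0.0
[[ 0.     0.033  0.999]
 [ 0.001  0.999 -0.033]
 [-1.     0.001  0.   ]]
turn tool deg [-0.03  0.02 -0.07] shift now cm [ 6.7   4.28 -3.06] shift after turn cm [ 6.69  4.29 -3.05]
```

View pics/st3.png

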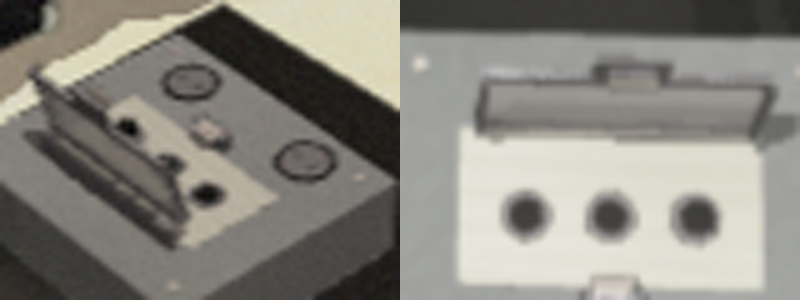

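The button has moved down about 1.5 px in the scene view, which is about 6.5 mm, and it stays in; it is now at (128,128) in the left crop. The flap is untouched. Next I'll move behind the flap.

Call:
drive_tool --deltas '[[[0,0,0],[0,2.3,-1],0],[[0,0,0],[0,2.3,-1],0],[[0,0,0],[3,0,-1],0],[[0,0,0],[3,0,0],0],[[0,0,0],[0.6,0,0],0],[[0,0,0],[0,0,0],0],[[0,0,0],[0,0,-1],0],[[0,0,0],[0,0,-1],0],[[0,0,0],[0,0,-1],0],[[0,0,0],[0,0,-1],0],[[0,0,0],[0,0,0],0],[[0,0,0],[0,0,0],0]]'

```text
clock: 7.22
tool_pos: [0.6153, -0.115, 0.1645]
eef_rot: [0.012, 0.706, -0.013, 0.708]
contact_force: [0.6, 0.4, 0.3]
opening: 0.005
```

```bash
python3 st.py .59 -.1137 .15|tail -1
python3 - <<'E'
import numpy as np
p=np.load('box.npy');a=p[2]
# tip centre for lower front edge on outer face at radius rr; finger half-width 9 mm
for th in(1.57,1.3,1.0,.8,.6,.4,.2,.12,0):
    rr=.074; bx=.055-rr*np.cos(th)+.002*np.sin(th)+.009*min(1,th/.3); z=.088+rr*np.sin(th)+.002*np.cos(th)
    print(th,round(p[0]+np.cos(a)*bx,4),round(p[1]+np.sin(a)*bx,4),round(z,4))
E
```

```text
turn tool deg [-0.11  0.15  0.03] shift now cm [ 0.34  0.05 -2.53] shift after turn cm [ 0.35  0.05 -2.53]
1.57 0.5816 -0.1132 0.162
1.3 0.5618 -0.1126 0.1598
1.0 0.5414 -0.1119 0.1513
0.8 0.5295 -0.1115 0.1425
0.6 0.5197 -0.1112 0.1314
0.4 0.5123 -0.111 0.1187
0.2 0.5046 -0.1107 0.1047
0.12 0.5011 -0.1106 0.0988
0 0.4967 -0.1105 0.09
```

Call:
drive_tool --deltas '[[[0,0,0],[0,0,-0.6],0],[[0,0,0],[0,0,-0.6],0],[[0,0,0],[0,0,-0.6],0],[[0,0,0],[0,0,-0.6],0],[[0,0,0],[0,0,-0.6],0],[[0,0,0],[0,0,-0.6],0],[[0,0,0],[0,0,-0.6],0],[[0,0,0],[0,0,-0.6],0]]'

```text
clock: 7.88
tool_pos: [0.5658, -0.1127, 0.1626]
eef_rot: [0.012, 0.707, -0.012, 0.707]
contact_force: [0.8, -0.4, -0.1]
opening: 0.005
```

Call:
drive_tool --deltas '[[[0,0,0],[0,0,-0.6],0],[[0,0,0],[0,0,-0.6],0],[[0,0,0],[0,0,-0.6],0],[[0,0,0],[0.2,0,-0.5],0],[[0,0,0],[0.4,0,-0.5],0],[[0,0,0],[0.5,0,-0.5],0],[[0,0,0],[0.5,0,-0.3],0],[[0,0,0],[0,0,0],0]]'

```text
clock: 8.55
tool_pos: [0.5288, -0.1115, 0.1454]
eef_rot: [0.012, 0.708, -0.012, 0.706]
contact_force: [-0.6, 0.4, -0.5]
opening: 0.006
```

```bash
python3 st.py .5123 -.111 .1187
python3 - <<'E'
from plant import r
from h import *
S=r.snapshot('scene')
a=cv2.resize(S['color'][116:206,200:300,::-1],None,fx=5,fy=5,interpolation=cv2.INTER_CUBIC)
cv2.imwrite('pics/s4.png',a)
E
```

```text
t 8.55 tip [ 0.5287 -0.1115  0.1344] F [-0.6  0.4 -0.5] open 0.01
[[-0.003  0.034  0.999]
 [ 0.     0.999 -0.034]
 [-1.     0.    -0.003]]
turn tool deg [-0.05 -0.19 -0.  ] shift now cm [ 1.58 -0.01 -1.64] shift after turn cm [ 1.57 -0.   -1.65]
```

View pics/s4.png

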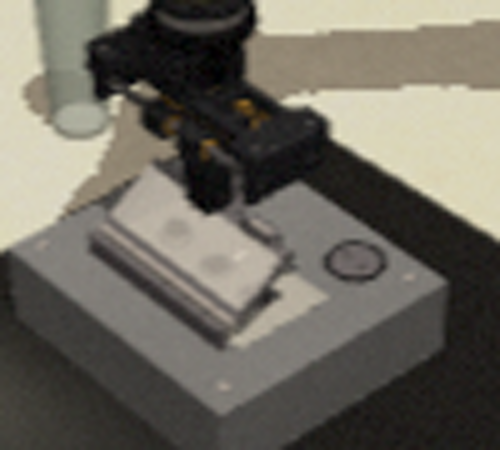

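The flap is following and is now at about 0.7 rad, with its tab under the fingertip (205,205). Next I'll follow the arc down.

Call:
drive_tool --deltas '[[[0,0,0],[0.3,0,-0.4],0],[[0,0,0],[0.4,0,-0.4],0],[[0,0,0],[0.4,0,-0.4],0],[[0,0,0],[0.4,0,-0.4],0],[[0,0,0],[0.3,0,-0.4],0],[[0,0,0],[0.3,0,-0.4],0],[[0,0,0],[0.2,0,-0.3],0],[[0,0,0],[0,0,0],0],[[0,0,0],[0,0,0],0]]'

```text
clock: 9.35
tool_pos: [0.5033, -0.1106, 0.1236]
eef_rot: [0.012, 0.707, -0.012, 0.707]
contact_force: [0.6, -0.8, 0.4]
opening: 0.003
```

```bash
python3 st.py .498 -.1105 .095
```

```text
t 9.35 tip [ 0.5033 -0.1106  0.1126] F [ 0.6 -0.8  0.4] open 0.0
[[-0.     0.034  0.999]
 [ 0.     0.999 -0.034]
 [-1.     0.    -0.   ]]
turn tool deg [-0.06 -0.02 -0.  ] shift now cm [ 1.76 -0.01 -0.53] shift after turn cm [ 1.76 -0.01 -0.53]
```

Now I'll move over the tab point and press straight down, gently.

Call:
drive_tool --deltas '[[[0,0,0],[0.1,0,-0.3],0],[[0,0,0],[0.1,0,-0.25],0],[[0,0,0],[0.1,0,0],0],[[0,0,0],[0.1,0,0],0],[[0,0,0],[0.1,0,0],0],[[0,0,0],[0,0,0],0]]'

```text
clock: 9.85
tool_pos: [0.498, -0.1104, 0.1185]
eef_rot: [0.012, 0.707, -0.012, 0.707]
contact_force: [0.3, 0.4, -0.1]
opening: 0.006
```

Call:
drive_tool --deltas '[[[0,0,0],[0.1,0,0],0],[[0,0,0],[0.1,0,0],0],[[0,0,0],[0,0,0],0]]'

```text
clock: 10.1
tool_pos: [0.4981, -0.1104, 0.1166]
eef_rot: [0.012, 0.707, -0.012, 0.707]
contact_force: [-0.1, 0.0, 1.4]
opening: 0.003
```

Call:
drive_tool --deltas '[[[0,0,0],[0.1,0,0],0],[[0,0,0],[0.1,0,0],0],[[0,0,0],[0,0,0],0]]'

```text
clock: 10.35
tool_pos: [0.498, -0.1104, 0.1152]
eef_rot: [0.012, 0.707, -0.012, 0.707]
contact_force: [-1.8, -0.0, 6.1]
opening: 0.005
```

Call:
drive_tool --deltas '[[[0,0,0],[0.05,0,0],0],[[0,0,0],[0.05,0,0],0],[[0,0,0],[0,0,0],0]]'

```text
clock: 10.6
tool_pos: [0.4979, -0.1104, 0.1144]
eef_rot: [0.012, 0.707, -0.012, 0.707]
contact_force: [-1.3, -0.4, 8.8]
opening: 0.005
```

Call:
drive_tool --deltas '[[[0,0,0],[0.05,0,0],0],[[0,0,0],[0.05,0,0],0],[[0,0,0],[0,0,0],0]]'

```text
clock: 10.85
tool_pos: [0.4978, -0.1104, 0.1132]
eef_rot: [0.012, 0.707, -0.012, 0.707]
contact_force: [-1.2, -0.7, 7.1]
opening: 0.011
```

Call:
drive_tool --deltas '[[[0,0,0],[0.05,0,0],0],[[0,0,0],[0.05,0,0],0],[[0,0,0],[0,0,0],0]]'

```text
clock: 11.1
tool_pos: [0.4977, -0.1104, 0.1118]
eef_rot: [0.012, 0.707, -0.012, 0.707]
contact_force: [-0.8, 0.3, 2.5]
opening: 0.006
```

The catch force has peaked at 8.8 N and is now falling. I'll continue to the stop.

Call:
drive_tool --deltas '[[[0,0,0],[0.05,0,0],0],[[0,0,0],[0.05,0,0],0],[[0,0,0],[0,0,0],0]]'

```text
clock: 11.35
tool_pos: [0.4982, -0.1104, 0.1104]
eef_rot: [0.012, 0.707, -0.012, 0.707]
contact_force: [0.4, -0.8, 0.5]
opening: 0.009
```

Call:
drive_tool --deltas '[[[0,0,0],[0.05,0,0],0],[[0,0,0],[0.05,0,0],0],[[0,0,0],[0,0,0],0]]'

```text
clock: 11.6
tool_pos: [0.498, -0.1104, 0.1095]
eef_rot: [0.012, 0.707, -0.012, 0.707]
contact_force: [-0.2, -0.7, -0.5]
opening: 0.003
```

Call:
drive_tool --deltas '[[[0,0,0],[0.05,0,0],0],[[0,0,0],[0.05,0,0],0],[[0,0,0],[0,0,0],0]]'

```text
clock: 11.85
tool_pos: [0.498, -0.1104, 0.1086]
eef_rot: [0.012, 0.707, -0.012, 0.707]
contact_force: [0.4, 0.7, 0.2]
opening: 0.012
```

Call:
drive_tool --deltas '[[[0,0,0],[0.05,0,0],0],[[0,0,0],[0.05,0,0],0],[[0,0,0],[0,0,0],0]]'

```text
clock: 12.1
tool_pos: [0.498, -0.1104, 0.1078]
eef_rot: [0.012, 0.707, -0.012, 0.707]
contact_force: [-1.0, 0.3, 1.9]
opening: 0.006
```

Call:
drive_tool --deltas '[[[0,0,0],[0.05,0,0],0],[[0,0,0],[0.05,0,0],0],[[0,0,0],[0,0,0],0]]'

```text
clock: 12.35
tool_pos: [0.4981, -0.1104, 0.1074]
eef_rot: [0.012, 0.707, -0.012, 0.707]
contact_force: [-2.2, -0.8, 9.3]
opening: 0.006
```

That is the rigid stop (9 N). Shut height also fixes the z bias at about 6.6 mm, which makes the button 18.5 mm high when popped out, as expected. I'll retract and check.

Call:
drive_tool --deltas '[[[0,0,0],[-1,0,0],0],[[0,0,0],[-3,0,0],0],[[0,0,0],[-3,0,0],0],[[0,0,0],[-3,0,0],0],[[0,0,0],[-3,0,0],0],[[0,0,0],[0,3,0],0],[[0,0,0],[0,4,0],0],[[0,0,0],[0,4,0],0],[[0,0,0],[0,4,0],0],[[0,0,0],[0,4,0],0],[[0,0,0],[0,0,0],0],[[0,0,0],[0,0,0],0]]'

```text
clock: 13.35
tool_pos: [0.5042, 0.0828, 0.2372]
eef_rot: [0.01, 0.707, -0.009, 0.707]
contact_force: [0.2, -0.5, 0.2]
opening: 0.007
```

```bash
python3 st.py
python3 - <<'E'
from plant import r
from h import *
S=r.snapshot('scene');T=r.snapshot('top')
a=cv2.resize(S['color'][130:214,196:296,::-1],None,fx=4,fy=4,interpolation=cv2.INTER_CUBIC)
b=cv2.resize(T['color'][172:256,262:362,::-1],None,fx=4,fy=4,interpolation=cv2.INTER_CUBIC)
c=cv2.resize(T['color'][40:324,:,::-1],(800,444))[:264]
cv2.imwrite('pics/st5.png',np.vstack([np.hstack([a,b]),c]))
E
```

```text
t 13.35 tip [0.5042 0.0828 0.2262] F [ 0.2 -0.5  0.2] open 0.01
[[ 0.     0.028  1.   ]
 [ 0.002  1.    -0.028]
 [-1.     0.002  0.   ]]
```

View pics/st5.png

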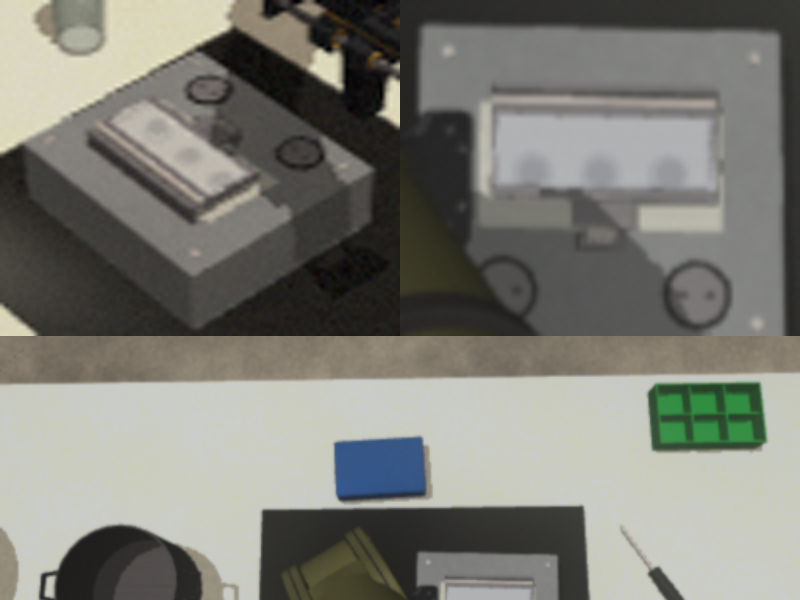

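The flap lies flat over all three breakers (plate (490,95)–(720,200) in the top crop). Its tab sits at the catch block (600,237), and the bystanders haven't moved. The robot is clear, so I'm handing in.

```bash
python3 -c "
from plant import r
print(r.finish_job())"
```

```text
the job is handed in; nothing more can be done
None
```

The tripped breaker is pressed in and the flap is shut and snapped. I handed the job in at about 13.5 s, with the robot touching nothing.

- **Breaker:** The tripped one was at box y = -46 mm. I pressed it with closed fingers. The highest reading before the snap was about 5 N, then force fell to zero, and I met the rigid stop at about 8 N. After I lifted off, the picture showed it about 6.5 mm lower and staying in. I pressed neither of the other two breakers.
- **Flap:** I swung it shut and pressed straight down on the tab. Resistance peaked at about 9 N, dropped away at the snap, and the rigid stop came at about 9 N. The last pictures show it lying flat over the breakers.
- **Forces and bystanders:** Every reading stayed under 10 N, but I only saw forces at the end of each move, so brief peaks in between were not checked. The pot, meter case and tumbler look unmoved; the screwdriver is only partly in view, and what shows looks unmoved.
- **One disagreement:** Contact heights read about 6.6 mm higher than the stated geometry on the flap. Applying that offset puts the popped button at 18.5 mm, inside the stated range. I went by feel, so it did not affect the result.

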